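# Shut the green clip box corner by opposite corner

## Robot

A 6-joint arm with a two-finger parallel gripper is mounted at the origin on the work surface. World frame = base frame: x ahead of the robot, y to its left, z up, the work surface at z = 0. Lengths are in m, angles in rad, forces in N, time in s.
With the tool pointing down it reaches from about 0.375 to 0.9 m from the base axis. Payload 3.1 kg.
Tool frame: the origin (TCP) lies between the finger pads; the fingertips stand 11 mm ahead of it and the grasp point (between the pads) lies 8 mm behind it; z points along the fingers, y is the direction in which the jaws open and shut (so a half turn about z gives the same grasp; the last joint's range is limited). The gripper opens to 85 mm and grips with 20 to 120 N. Pads are 22 mm wide; open, the fingers measure 114 mm over their backs; the gripper's body (76 mm by 85 mm) begins 54 mm behind the grasp point. The pads swing forward as they close: fully open they stand 13 mm farther back than shut.
Start: joints at [-1.435, 0.527, 1.433, -0, 1.181, -0.178], TCP at [0.193, -0.594, 0.242] pointing down, gripper open.
Joint ranges: [-3.08, 3.08], [-0.75, 2.2], [0.22, 2.44], [-1.43, 4.57], [0, 2.65], [-2.85, 2.85]. Speed limits (rad/s): [2.79, 2.79, 3.14, 3.14, 3.14, 3.14].

## Interface

Orientations are given as a unit quaternion [x, y, z, w].
In Python, from station import manip gives the robot as it stands.
- The arm moves only by the tool move_arm, never from a script. Its argument "deltas" is a list of rows, each a list of 5 numbers: the shift along the tool's x, y, z in units of 40 cm (1.0 is 40 cm), then the turn about the tool's z in units of 0.5 rad (1.0 is 0.5 rad), then the opening in per cent of the stroke, from 0 (shut) to 100 (fully open). In form: [[x, y, z, twist, grip], ...]. A call has exactly 8 rows; each row is the pose to reach, as a shift and turn from the pose commanded when the call began, along the tool's axes at that moment; what a row does not reach only later rows make up. A row lasts 1/12 s, in which the tool goes at most 41.7 mm and 7.16 degrees, less where a joint would pass 70% of its speed; a pose out of reach is approached as far as the arm can. A call with a number of a shift or a turn outside -1 to 1 is refused whole. A call with a gripper value outside its range is refused whole. The fingers move at their own pace and stop on an object; "force" is the grip in N (left out, the last holds). Time passes only in rows, so rows that repeat a pose let the fingers close, or fill a call up. It gives the time, the measured TCP pose, the force and the opening at its end, in the units of the state.
- manip.sense(): the state, without advancing time (a new reading comes with each control period).
- manip.snapshot(name): name is "scene" or "top" or "wrist"; returns (picture, depth): 400x640x3 uint8, red, green, blue; 400x640 float32, m along the optical axis (not along the pixel's ray), 0 where there is no reading.
- manip.get_calibration(name): a dict with "vfov" (degrees; the focal length in pixels is half the picture's height over the tangent of half this angle, whatever the lens; pixels are square), "cx", "cy" (the principal point, pixels), "D" ([k1, k2, p1, p2, k3] as OpenCV has them; the pictures are not rectified), "pose" (4x4, takes a point from camera to world coordinates). Camera axes: x right, y down, z forward; pixel columns grow to the right and rows downward; lengths in m; the calibration is good to about 2 mm. A picture is of the moment at which its call begins: read the wrist's pose just before it. get_calibration takes no time and is no camera call; for the wrist camera it gives the pose at the moment of the call.
- manip.sign_off(): hands the job in, once; it reports no verdict.
The state is a dict: "t": time; "q": joint angles; "qd": joint speeds; "tau": joint torques, N m; "tcp_pos": TCP position; "tool_rot": TCP orientation; "force": force on the tool from outside, world axes, zero at the start; "ft_torque": the same for the moment, N m; "finger_gap": opening from 0.0 (shut) to 1.0 (fully open).
Only numpy, scipy, OpenCV 4.12 (cv2) and the standard library are available. Lean on these libraries where they do the work, as an engineer would, in place of code of your own. Each camera call takes 0.05 s, during which the arm holds its last target.

## Task

Close up the green storage box: press its four open yellow lid clips down from above until each is fully home over the rim, working in opposite-corner order, so that the second clip you shut is diagonally across from the first, and then do the remaining two. You may begin at any corner. The grey box of the same shape stays open, so leave it alone.

Things in the scene. Friction and masses are not known exactly. Their poses are not given: they have to be found in the camera images.
- green_box: the box to close: green, lid on, 138 (x) x 188 (y) mm over the rim, flat lid top 70 mm above the counter, fixed in place; origin at the centre of its underside, z up, x across its short side, y along the long one. Stands left or right in front of the robot, turned up to 0.5 rad. Four yellow clips hinged on the lid, two along each long side, near the corners
- clip_1 (a joint): angle of the yellow clip at the box's +x +y corner, diagonal to clip_3: 0 shut (arm level, lip over the rim), 0.55 to 0.85 rad at the start (arm slants up and outward). Hinge along box y at box (32, 62, 74) mm. Arm: flat strip 32 mm wide along box y, 5 thick, reaching 44 mm outward from the hinge, with a 19 mm lip down at its end. Upper face when shut 76.5 mm above the counter; open, its end is at up to 110 mm
- clip_2 (a joint): angle of the yellow clip at the box's +x -y corner, diagonal to clip_4: 0 shut (arm level, lip over the rim), 0.55 to 0.85 rad at the start (arm slants up and outward). Hinge along box y at box (32, -62, 74) mm. Same arm as clip_1. Stiff hinge: pressed down 26 mm out from the hinge it yields at about 5 N; it stays where it is left, open, half-way or shut, so press it fully home
- clip_3 (a joint): angle of the yellow clip at the box's -x -y corner, diagonal to clip_1: 0 shut (arm level, lip over the rim), 0.55 to 0.85 rad at the start (arm slants up and outward). Hinge along box y at box (-32, -62, 74) mm. Arm and stiffness as clip_1 and clip_2
- clip_4 (a joint): angle of the yellow clip at the box's -x +y corner, diagonal to clip_2: 0 shut (arm level, lip over the rim), 0.55 to 0.85 rad at the start (arm slants up and outward). Hinge along box y at box (-32, 62, 74) mm. Arm and stiffness as clip_1 and clip_2
- grey_box: a bystander to leave alone: grey box of exactly the same shape and size, also fixed, with the same four yellow clips standing open; origin and axes as for the green box
Not all that is in view belongs to the job. Several things have the shape of the green_box; the one meant has the colours described above.

How it is judged:
On the way:
1. one diagonal pair of the green box's clips is shut (below 0.12 rad) while the other two still stand open (above 0.35 rad) (((value of joint each of clip_1, clip_3 below 0.12 rad and value of joint each of clip_2, clip_4 above 0.35 rad) or (value of joint each of clip_2, clip_4 below 0.12 rad and value of joint each of clip_1, clip_3 above 0.35 rad))), for 0.2 s.
At the end, for the whole second after the job is handed in: all four clips of the green box are shut, each hinge angle below 0.12 rad (about 7 degrees) (value of joint each of clip_1, clip_2, clip_3, clip_4 below 0.12 rad); the robot touches nothing.
It fails at once if two clips of the green box that are not diagonal to each other are shut while the other two are open ((value of joint each of clip_1, clip_2 below 0.12 rad and value of joint each of clip_3, clip_4 above 0.35 rad) or (value of joint each of clip_2, clip_3 below 0.12 rad and value of joint each of clip_1, clip_4 above 0.35 rad) or (value of joint each of clip_3, clip_4 below 0.12 rad and value of joint each of clip_1, clip_2 above 0.35 rad) or (value of joint each of clip_1, clip_4 below 0.12 rad and value of joint each of clip_2, clip_3 above 0.35 rad)).
It fails at once if the grey box or its clips are pressed with more than 2 N (contact force between any of the fingers, the arm and grey_box above 2 N).
It also fails if it takes over 42 s, if anything falls off the work surface, if the arm or the gripper's body presses on something with over 40 N, if the wrist force passes 120 N, or if a joint passes its speed limit or range.

## Working session

There is one attempt and no reset: what is moved stays moved. The work goes in short steps, Python scripts to look and compute and a tool call to move; the robot and the scene stay as the last step left them, time stands still between calls to the robot, and variables do not carry over. Pictures are saved under pics/ and viewed, and the job is handed in when it is done.

Besides the shell and the picture viewer there is one more tool, called as name(argument=value, ...) on one line, values as JSON. move_arm: Moves the arm, as the interface text tells. Its arguments: {"type":"object","properties":{"deltas":{"type":"array","items":{"type":"array","items":{"type":"number"}}},"force":{"type":"number"}},"required":["deltas"]}

```bash
ls; mkdir -p pics; python3 - <<'E'
from station import manip
import cv2,numpy as np
s=manip.sense();print(s)
for n in("scene","top"):
    p,d=manip.snapshot(n);cv2.imwrite(f"pics/{n}0.png",p[:,:,::-1]);np.save(f"pics/{n}0.npy",d);np.save(f"pics/{n}0p.npy",p)
    c=manip.get_calibration(n);print(n,c);np.save(f"pics/{n}0c.npy",c,allow_pickle=True)
E
```

```text
pics
{'t': 0.0, 'q': array([-1.43548543e+00,  5.28490697e-01,  1.43390816e+00, -1.22055426e-05,
        1.18139736e+00, -1.78500182e-01]), 'qd': array([-0.00064931, -0.00110044,  0.00061659, -0.00018002,  0.000454  ,
        0.00072831]), 'tau': array([ 4.35097800e-04, -4.42346728e+01, -1.78024793e+01, -2.47115258e-04,
        8.23646929e-03,  4.20457440e-06]), 'tcp_pos': array([ 0.19285799, -0.59376835,  0.24131666]), 'tool_rot': array([ 9.87714598e-01,  1.56264711e-01,  1.81486423e-05, -1.10164381e-03]), 'force': array([ 0.31646924,  0.29677606, -0.72482503]), 'ft_torque': array([ 0.00146685, -0.04021093,  0.03055257]), 'finger_gap': 0.9980933181559245}
scene {'vfov': 46.189525371961494, 'cx': 326.36355426941515, 'cy': 199.36897940942615, 'D': array([-0.09802868,  0.        ,  0.        ,  0.        ,  0.        ]), 'pose': array([[-0.65758569,  0.40524151, -0.63510659,  1.10075416],
       [ 0.7533789 ,  0.3524402 , -0.55516317,  0.62634265],
       [-0.00113806, -0.84354326, -0.53706003,  0.67478674],
       [ 0.        ,  0.        ,  0.        ,  1.        ]])}
top {'vfov': 45.509982927820225, 'cx': 320.48288521677205, 'cy': 197.13999483460424, 'D': array([-0.00977756,  0.        ,  0.        ,  0.        ,  0.        ]), 'pose': array([[-0.00275866, -0.99773487,  0.06721247,  0.33738613],
       [-0.99999445,  0.00287803,  0.00167935,  0.00474574],
       [-0.00186899, -0.06720747, -0.99773727,  1.2586958 ],
       [ 0.        ,  0.        ,  0.        ,  1.        ]])}
```

View pics/top0.png

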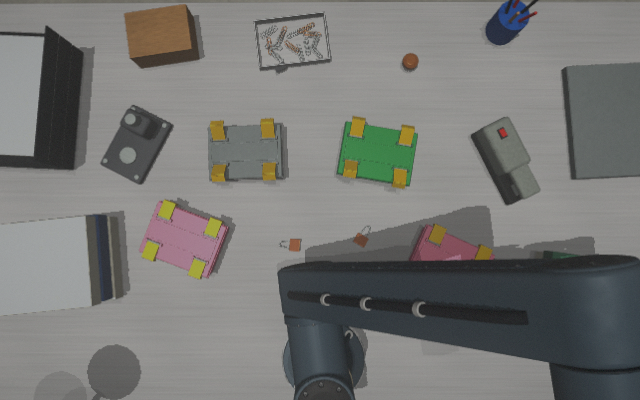

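View pics/scene0.png

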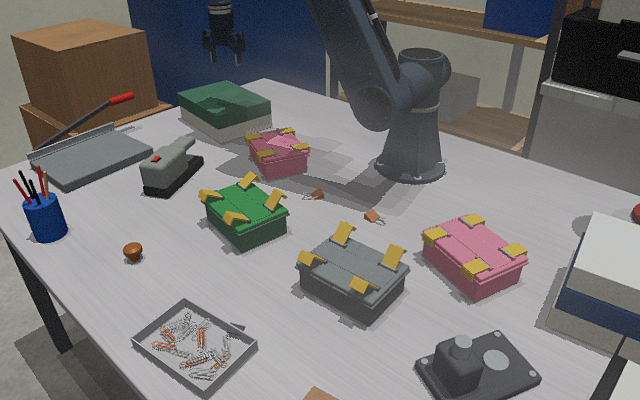

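The top picture shows these candidates: green box with yellow clips at (378,153), grey box at (246,152), pink boxes at (185,238) and (452,245), and a dark green book in the scene view at (225,105). The green box is the one at (378,153). Next I'll check a close crop and fit its pose.

```bash
cat > h.py <<'E'
import cv2,numpy as np
def cloud(d,c):
    f=200/np.tan(np.radians(c['vfov'])/2);K=np.array([[f,0,c['cx']],[0,f,c['cy']],[0,0,1]])
    v,u=np.mgrid[0:400,0:640]
    n=cv2.undistortPoints(np.stack([u,v],-1).reshape(-1,1,2).astype(np.float64),K,c['D']).reshape(400,640,2)
    P=np.concatenate([n*d[...,None],d[...,None]],-1)
    return P@c['pose'][:3,:3].T+c['pose'][:3,3]
E
python3 - <<'E'
from h import *
from scipy.optimize import minimize
for n in("top","scene"):
    p=np.load(f"pics/{n}0p.npy");d=np.load(f"pics/{n}0.npy");c=np.load(f"pics/{n}0c.npy",allow_pickle=True).item()
    W=cloud(d,c)
    hsv=cv2.cvtColor(p,cv2.COLOR_RGB2HSV)
    g=(hsv[...,0]>45)&(hsv[...,0]<75)&(hsv[...,1]>120)&(d>0)
    y=(hsv[...,0]>15)&(hsv[...,0]<30)&(hsv[...,1]>150)&(d>0)
    top=g&(abs(W[...,2]-.068)<.006)
    print(n,g.sum(),top.sum(),np.median(W[top],0))
    rect=cv2.minAreaRect((W[top][:,:2]*1000).astype(np.float32));print(rect)
    cx,cy=np.array(rect[0])/1000
    yy=y&(np.hypot(W[...,0]-cx,W[...,1]-cy)<.13)&(W[...,2]>.06)
    k,l,st,ce=cv2.connectedComponentsWithStats(yy.astype(np.uint8))
    for i in range(1,k):
        if st[i,4]>20:
            q=W[l==i];print(st[i],q.mean(0).round(4),q[:,2].max().round(4), cv2.minAreaRect((q[:,:2]*1000).astype(np.float32)))
    if n=="top": cv2.imwrite("pics/crop.png",cv2.resize(p[100:210,310:450,::-1],None,fx=5,fy=5))
E
```

```text
top 2767 2560 [ 0.5283337  -0.13562437  0.07031952]
((528.5079345703125, -136.5391845703125), (182.27413940429688, 131.31729125976562), 79.57440185546875)
[350 117  15  19 222] [ 0.5928 -0.0847  0.09  ] 0.1026 ((594.6572875976562, -85.0123291015625), (30.839420318603516, 43.533634185791016), 79.96861267089844)
[399 125  15  20 221] [ 0.5713 -0.2066  0.0892] 0.1041 ((573.10498046875, -207.2373046875), (31.272294998168945, 45.574092864990234), 80.53760528564453)
[343 160  15  18 197] [ 0.4858 -0.0659  0.097 ] 0.1124 ((487.42425537109375, -66.17094421386719), (30.372867584228516, 42.5100212097168), 79.78560638427734)
[392 169  15  19 220] [ 0.4627 -0.1874  0.0897] 0.102 ((463.70440673828125, -187.63772583007812), (30.322261810302734, 46.273284912109375), 79.01831817626953)
scene 1749 1450 [ 0.5291715  -0.13653135  0.07169111]
((528.9053955078125, -136.42984008789062), (183.1959228515625, 132.7004852294922), 80.20194244384766)
[239 171  21  17 150] [ 0.4659 -0.1875  0.0899] 0.1029 ((463.1351623535156, -189.19871520996094), (33.51025390625, 42.751216888427734), 80.30375671386719)
[198 189  23  13 137] [ 0.5789 -0.2075  0.0909] 0.101 ((572.1803588867188, -208.2670135498047), (33.5796012878418, 46.464874267578125), 80.12227630615234)
[265 189  22  20 184] [ 0.4914 -0.0675  0.0952] 0.1111 ((487.030517578125, -68.19960021972656), (34.112449645996094, 39.71307373046875), 82.76055145263672)
[223 211  24  14 152] [ 0.5998 -0.0865  0.0917] 0.1013 ((593.8876953125, -86.6385498046875), (32.79336929321289, 45.12101745605469), 77.65404510498047)
```

View pics/crop.png

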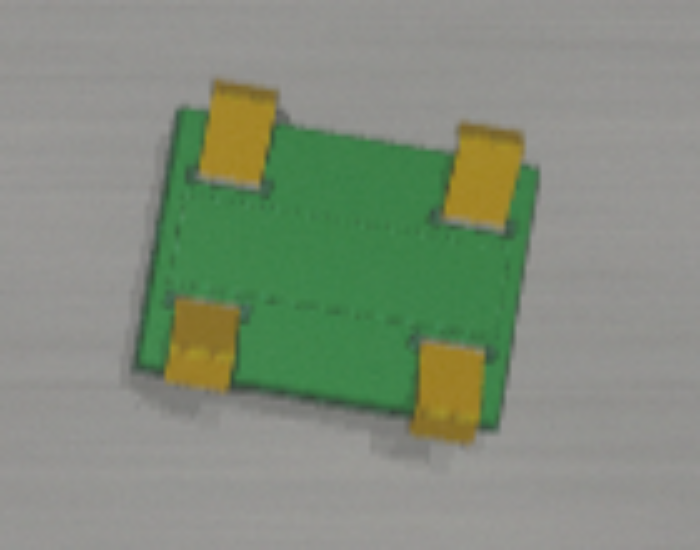

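The crop confirms the green box, with its four clips at crop pixels (240,135), (485,180), (203,345) and (450,385). Both cameras agree on a centre of (0.5285, -0.1365) and a yaw of about -0.175. First move: shut the gripper, travel toward clip_2 and twist to line up with the box.

move_arm(deltas=[[0.05,-0.026,0.01,0.1,0],[0.13,-0.067,0.02,0.3,0],[0.22,-0.114,0.04,0.5,0],[0.31,-0.16,0.06,0.7,0],[0.4,-0.206,0.08,0.88,0],[0.49,-0.253,0.09,0.976,0],[0.56,-0.29,0.1,0.976,0],[0.6,-0.31,0.1,0.976,0]], force=40)

```text
t: 0.77
tcp_pos: [0.3843, -0.3982, 0.201]
tool_rot: [0.996, -0.086, -0.001, -0.002]
force: [-0.4, -0.3, -0.2]
finger_gap: 0.002
```

```bash
cat > st.py <<'E'
from station import manip
import numpy as np,sys
from scipy.spatial.transform import Rotation as R
s=manip.sense();Rm=R.from_quat(s['tool_rot']).as_matrix();p=s['tcp_pos']
print(round(s['t'],2),p.round(4),'force',s['force'].round(1),'gap',round(s['finger_gap'],3),'toolx',Rm[:,0].round(3),'z',Rm[:,2].round(3))
c=np.array([.5285,-.1365]);a=-.175
bx=np.array([np.cos(a),np.sin(a)]);by=np.array([-bx[1],bx[0]])
for i,(sx,sy) in enumerate([(1,1),(1,-1),(-1,-1),(-1,1)]):
    t=np.r_[c+sx*.058*bx+sy*.062*by,.145]
    print('clip',i+1,t.round(4),'tool units',((Rm.T@(t-p))/.4).round(3))
E
python3 st.py
```

```text
0.77 [ 0.3843 -0.3982  0.201 ] force [-0.4 -0.3 -0.2] gap 0.002 toolx [ 0.985 -0.171 -0.002] z [-0.001  0.004 -1.   ]
clip 1 [ 0.5964 -0.0855  0.145 ] tool units [ 0.389 -0.86   0.142]
clip 2 [ 0.5748 -0.2077  0.145 ] tool units [ 0.388 -0.55   0.141]
clip 3 [ 0.4606 -0.1875  0.145 ] tool units [ 0.098 -0.551  0.142]
clip 4 [ 0.4822 -0.0653  0.145 ] tool units [ 0.099 -0.861  0.143]
```

move_arm(deltas=[[0.04,-0.055,0.02,0,0],[0.1,-0.137,0.04,0,0],[0.16,-0.225,0.06,0,0],[0.22,-0.31,0.08,0,0],[0.28,-0.4,0.1,0,0],[0.34,-0.48,0.12,0,0],[0.388,-0.55,0.13,0,0],[0.388,-0.55,0.13,0,0]])

```text
t: 1.43
tcp_pos: [0.5775, -0.207, 0.1488]
tool_rot: [0.996, -0.084, 0.0, -0.001]
force: [-0.7, -0.3, 0.4]
finger_gap: 0.003
```

```bash
python3 st.py; python3 - <<'E'
from station import manip
import cv2
p,d=manip.snapshot("scene");cv2.imwrite("pics/s1.png",cv2.resize(p[130:290,140:340,::-1],None,fx=4,fy=3.75))
E
```

```text
1.43 [ 0.5775 -0.207   0.1488] force [-0.7 -0.3  0.4] gap 0.003 toolx [ 0.986 -0.167  0.   ] z [ 0.001  0.003 -1.   ]
clip 1 [ 0.5964 -0.0855  0.145 ] tool units [-0.004 -0.307  0.01 ]
clip 2 [ 0.5748 -0.2077  0.145 ] tool units [-0.006  0.003  0.01 ]
clip 3 [ 0.4606 -0.1875  0.145 ] tool units [-0.296  0.001  0.009]
clip 4 [ 0.4822 -0.0653  0.145 ] tool units [-0.294 -0.309  0.01 ]
```

View pics/s1.png

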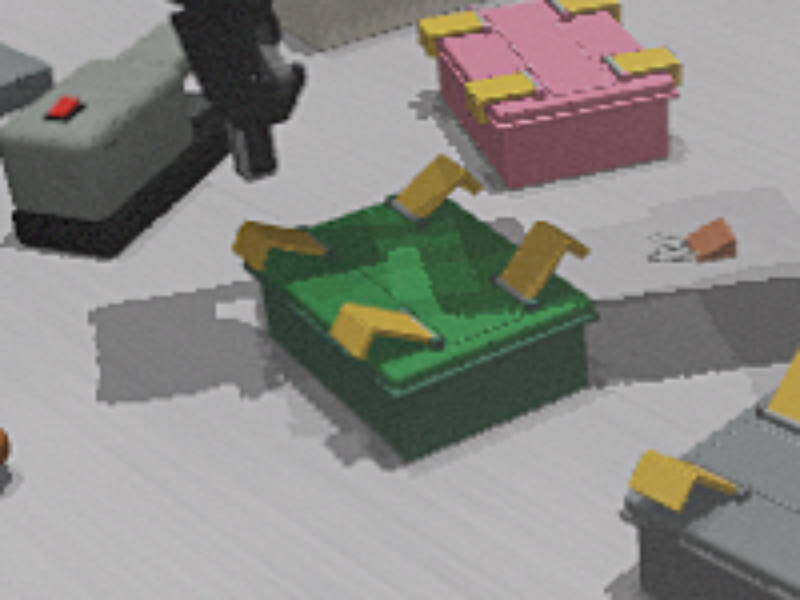

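The shut fingertips at crop (258,170) hang above clip_2 at (278,242). Now I press down.

move_arm(deltas=[[-0.006,0.003,0.02,0,0],[-0.006,0.003,0.05,0,0],[-0.006,0.003,0.08,0,0],[-0.006,0.003,0.105,0,0],[-0.006,0.003,0.13,0,0],[-0.006,0.003,0.15,0,0],[-0.006,0.003,0.16,0,0],[-0.006,0.003,0.165,0,0]])

```text
t: 2.15
tcp_pos: [0.5726, -0.215, 0.0872]
tool_rot: [0.996, -0.087, 0.002, 0.001]
force: [-5.3, 1.0, 32.3]
finger_gap: -0.002
```

It reached z 0.0872 with 32 N, which is the shut height. Lift and check.

move_arm(deltas=[[0,0,-0.03,0,0],[0,0,-0.08,0,0],[0,0,-0.13,0,0],[0,0,-0.17,0,0],[-0.03,-0.03,-0.175,0,0],[-0.08,-0.09,-0.175,0,0],[-0.14,-0.15,-0.175,0,0],[-0.18,-0.19,-0.175,0,0]])

```text
t: 2.82
tcp_pos: [0.5101, -0.1236, 0.1534]
tool_rot: [0.996, -0.087, -0.003, -0.001]
force: [-1.0, 0.7, 0.7]
finger_gap: -0.001
```

```bash
python3 st.py; python3 - <<'E'
from station import manip
import cv2
p,d=manip.snapshot("scene");cv2.imwrite("pics/s2.png",cv2.resize(p[130:290,140:340,::-1],None,fx=4,fy=3.75))
E
```

```text
2.82 [ 0.5101 -0.1236  0.1534] force [-1.   0.7  0.7] gap -0.001 toolx [ 0.985 -0.173 -0.006] z [-0.005  0.003 -1.   ]
clip 1 [ 0.5964 -0.0855  0.145 ] tool units [ 0.196 -0.131  0.02 ]
clip 2 [ 0.5748 -0.2077  0.145 ] tool units [0.196 0.179 0.02 ]
clip 3 [ 0.4606 -0.1875  0.145 ] tool units [-0.094  0.179  0.021]
clip 4 [ 0.4822 -0.0653  0.145 ] tool units [-0.094 -0.131  0.022]
```

View pics/s2.png

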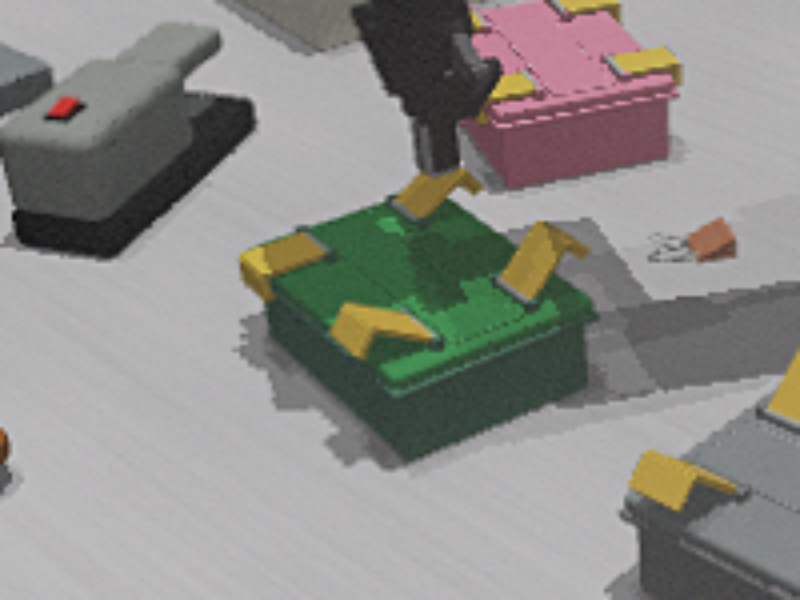

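Clip_2 at (285,255) now lies flat while the other three still stand open. Next is clip_4, at (540,260).

move_arm(deltas=[[-0.03,-0.04,0,0,0],[-0.06,-0.08,0,0,0],[-0.08,-0.11,0,0,0],[-0.09,-0.126,0,0,0],[-0.09,-0.126,0,0,0],[-0.09,-0.126,0.02,0,0],[-0.09,-0.126,0.02,0,0],[-0.09,-0.126,0.02,0,0]])

```text
t: 3.53
tcp_pos: [0.4873, -0.071, 0.1457]
tool_rot: [0.996, -0.087, -0.0, 0.0]
force: [-0.5, 0.1, 0.1]
finger_gap: -0.002
```

```bash
python3 st.py
```

```text
3.53 [ 0.4873 -0.071   0.1457] force [-0.5  0.1  0.1] gap -0.002 toolx [ 0.985 -0.174 -0.   ] z [-0. -0. -1.]
clip 1 [ 0.5964 -0.0855  0.145 ] tool units [ 0.275 -0.012  0.002]
clip 2 [ 0.5748 -0.2077  0.145 ] tool units [0.275 0.298 0.002]
clip 3 [ 0.4606 -0.1875  0.145 ] tool units [-0.015  0.298  0.002]
clip 4 [ 0.4822 -0.0653  0.145 ] tool units [-0.015 -0.012  0.002]
```

move_arm(deltas=[[-0.015,-0.012,0.0,0,0],[-0.015,-0.012,0.03,0,0],[-0.015,-0.012,0.06,0,0],[-0.015,-0.012,0.09,0,0],[-0.015,-0.012,0.115,0,0],[-0.015,-0.012,0.14,0,0],[-0.015,-0.012,0.152,0,0],[-0.015,-0.012,0.158,0,0]])

```text
t: 4.2
tcp_pos: [0.4799, -0.0639, 0.0868]
tool_rot: [0.996, -0.087, -0.002, -0.0]
force: [-12.9, 3.0, 66.9]
finger_gap: 0.001
```

move_arm(deltas=[[0,0,0,0,0],[0,0,-0.03,0,0],[0,0,-0.08,0,0],[0,0,-0.13,0,0],[0,0,-0.17,0,0],[0.05,0,-0.18,0,0],[0.1,0,-0.18,0,0],[0.15,0,-0.18,0,0]])

```text
t: 4.87
tcp_pos: [0.5419, -0.0752, 0.1562]
tool_rot: [0.996, -0.087, 0.001, 0.0]
force: [0.3, -0.4, -0.1]
finger_gap: -0.002
```

```bash
python3 st.py; python3 - <<'E'
from station import manip
import cv2
p,d=manip.snapshot("scene");cv2.imwrite("pics/s3.png",cv2.resize(p[130:290,140:340,::-1],None,fx=4,fy=3.75))
E
```

```text
4.87 [ 0.5419 -0.0752  0.1562] force [ 0.3 -0.4 -0.1] gap -0.002 toolx [ 0.985 -0.174  0.002] z [ 0.002 -0.001 -1.   ]
clip 1 [ 0.5964 -0.0855  0.145 ] tool units [0.139 0.002 0.028]
clip 2 [ 0.5748 -0.2077  0.145 ] tool units [0.139 0.312 0.028]
clip 3 [ 0.4606 -0.1875  0.145 ] tool units [-0.151  0.312  0.028]
clip 4 [ 0.4822 -0.0653  0.145 ] tool units [-0.151  0.002  0.028]
```

View pics/s3.png

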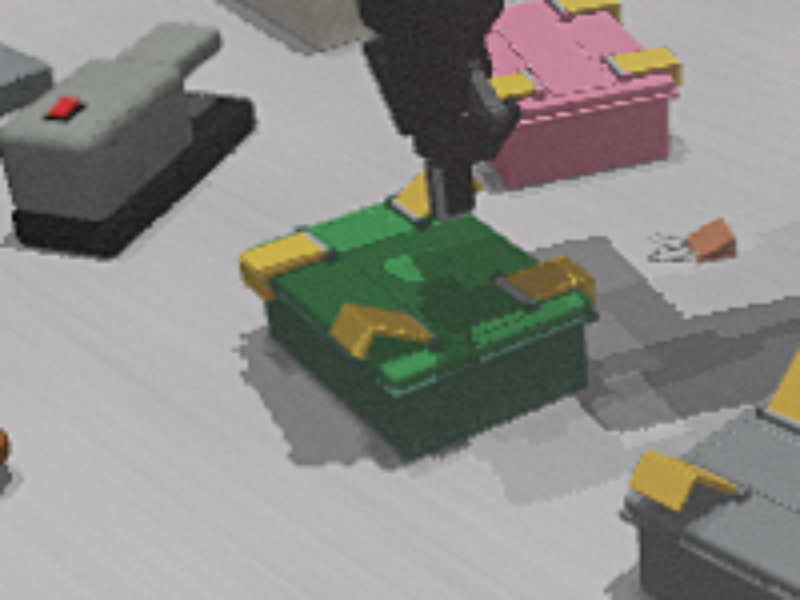

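Clip_2 at (285,255) and clip_4 at (550,278) lie flat; clip_1 and clip_3 stand open. A depth check of the angles before carrying on:

```bash
cat > ang.py <<'E'
from station import manip
from h import *
import sys
c0=np.array([.5285,-.1365]);a=-.175;bx=np.array([np.cos(a),np.sin(a)]);by=np.array([-bx[1],bx[0]])
for n in sys.argv[1:]:
    c=manip.get_calibration(n);p,d=manip.snapshot(n);W=cloud(d,c);hsv=cv2.cvtColor(p,cv2.COLOR_RGB2HSV)
    y=(hsv[...,0]>15)&(hsv[...,0]<30)&(hsv[...,1]>120)&(d>0)
    r=W[...,:2]-c0;X=r@bx;Y=r@by
    for i,(sx,sy) in enumerate([(1,1),(1,-1),(-1,-1),(-1,1)]):
        m=y&(sx*X>.036)&(sx*X<.07)&(abs(Y-sy*.062)<.013)&(W[...,2]>.066)&(W[...,2]<.13)
        if m.sum()<15: print(n,i+1,'hidden',m.sum());continue
        f=np.polyfit(sx*X[m],W[m][:,2],1);print(n,'clip',i+1,m.sum(),'angle',np.arctan(f[0]).round(3),'meanz',W[m][:,2].mean().round(4))
E
python3 ang.py scene top
```

```text
scene clip 1 78 angle 0.497 meanz 0.0921
scene clip 2 85 angle 0.002 meanz 0.0777
scene 3 hidden 14
scene clip 4 91 angle -0.004 meanz 0.0777
top 1 hidden 0
top clip 2 95 angle 0.037 meanz 0.0763
top clip 3 134 angle 0.543 meanz 0.0903
top 4 hidden 0
```

Clips 2 and 4 are shut to within about 0.04 rad, and 1 and 3 are open. On to clip_1.

move_arm(deltas=[[0.05,0,0,0,0],[0.09,0,0,0,0],[0.12,0,0.01,0,0],[0.125,0.002,0.02,0,0],[0.125,0.002,0.02,0,0],[0.125,0.002,0.02,0,0],[0.125,0.002,0.02,0,0],[0.125,0.002,0.02,0,0]])

```text
t: 5.68
tcp_pos: [0.5889, -0.084, 0.1471]
tool_rot: [0.996, -0.087, -0.001, -0.0]
force: [-0.1, 0.0, 0.4]
finger_gap: -0.001
```

```bash
python3 st.py
```

```text
5.68 [ 0.5889 -0.084   0.1471] force [-0.1  0.   0.4] gap -0.001 toolx [ 0.985 -0.173 -0.001] z [-0.001  0.    -1.   ]
clip 1 [ 0.5964 -0.0855  0.145 ] tool units [0.019 0.001 0.005]
clip 2 [ 0.5748 -0.2077  0.145 ] tool units [0.019 0.311 0.005]
clip 3 [ 0.4606 -0.1875  0.145 ] tool units [-0.271  0.31   0.006]
clip 4 [ 0.4822 -0.0653  0.145 ] tool units [-0.271  0.     0.006]
```

move_arm(deltas=[[0.019,0.001,0.01,0,0],[0.019,0.001,0.035,0,0],[0.019,0.001,0.065,0,0],[0.019,0.001,0.095,0,0],[0.019,0.001,0.12,0,0],[0.019,0.001,0.14,0,0],[0.019,0.001,0.154,0,0],[0.019,0.001,0.158,0,0]])

```text
t: 6.35
tcp_pos: [0.5985, -0.0863, 0.0872]
tool_rot: [0.996, -0.087, 0.001, 0.0]
force: [-5.8, 0.4, 34.8]
finger_gap: -0.0
```

move_arm(deltas=[[0,0,0,0,0],[0,0,-0.03,0,0],[0,0,-0.08,0,0],[0,0,-0.13,0,0],[0,0,-0.17,0,0],[-0.05,0.06,-0.18,0,0],[-0.1,0.12,-0.18,0,0],[-0.15,0.18,-0.18,0,0]])

```text
t: 7.02
tcp_pos: [0.5241, -0.1462, 0.1554]
tool_rot: [0.996, -0.086, -0.001, -0.0]
force: [-0.5, -0.6, -0.2]
finger_gap: -0.0
```

```bash
python3 st.py; python3 ang.py scene
```

```text
7.02 [ 0.5241 -0.1462  0.1554] force [-0.5 -0.6 -0.2] gap -0.0 toolx [ 0.985 -0.171 -0.002] z [-0.002  0.001 -1.   ]
clip 1 [ 0.5964 -0.0855  0.145 ] tool units [ 0.152 -0.18   0.026]
clip 2 [ 0.5748 -0.2077  0.145 ] tool units [0.151 0.13  0.026]
clip 3 [ 0.4606 -0.1875  0.145 ] tool units [-0.139  0.129  0.026]
clip 4 [ 0.4822 -0.0653  0.145 ] tool units [-0.138 -0.181  0.026]
scene clip 1 105 angle -0.03 meanz 0.0775
scene clip 2 87 angle -0.0 meanz 0.0774
scene clip 3 101 angle 0.558 meanz 0.0905
scene clip 4 90 angle 0.009 meanz 0.0777
```

Three clips are shut. Last is clip_3.

move_arm(deltas=[[-0.04,0.03,0,0,0],[-0.08,0.07,0,0,0],[-0.11,0.1,0,0,0],[-0.125,0.115,0.02,0,0],[-0.125,0.115,0.02,0,0],[-0.125,0.115,0.02,0,0],[-0.125,0.115,0.02,0,0],[-0.125,0.115,0.02,0,0]])

```text
t: 7.73
tcp_pos: [0.4692, -0.1827, 0.1479]
tool_rot: [0.996, -0.087, 0.0, -0.0]
force: [0.1, 0.7, 0.7]
finger_gap: -0.001
```

```bash
python3 st.py
```

```text
7.73 [ 0.4692 -0.1827  0.1479] force [0.1 0.7 0.7] gap -0.001 toolx [ 0.985 -0.173 -0.   ] z [ 0.  0. -1.]
clip 1 [ 0.5964 -0.0855  0.145 ] tool units [ 0.271 -0.294  0.007]
clip 2 [ 0.5748 -0.2077  0.145 ] tool units [0.271 0.016 0.007]
clip 3 [ 0.4606 -0.1875  0.145 ] tool units [-0.019  0.015  0.007]
clip 4 [ 0.4822 -0.0653  0.145 ] tool units [-0.019 -0.295  0.007]
```

move_arm(deltas=[[-0.019,0.015,0.01,0,0],[-0.019,0.015,0.035,0,0],[-0.019,0.015,0.065,0,0],[-0.019,0.015,0.095,0,0],[-0.019,0.015,0.12,0,0],[-0.019,0.015,0.14,0,0],[-0.019,0.015,0.154,0,0],[-0.019,0.015,0.16,0,0]])

```text
t: 8.4
tcp_pos: [0.4588, -0.1873, 0.0869]
tool_rot: [0.996, -0.086, -0.001, -0.0]
force: [-12.3, 3.5, 59.6]
finger_gap: 0.002
```

move_arm(deltas=[[0,0,0,0,0],[0,0,-0.03,0,0],[0,0,-0.08,0,0],[0,0,-0.13,0,0],[0,0,-0.18,0,0],[0,0.03,-0.24,0,0],[0,0.1,-0.3,0,0],[0,0.18,-0.35,0,0]])

```text
t: 9.07
tcp_pos: [0.448, -0.2582, 0.2254]
tool_rot: [0.996, -0.085, 0.001, 0.0]
force: [0.5, -0.4, 0.1]
finger_gap: -0.002
```

move_arm(deltas=[[0,0.08,0,0,0],[0,0.16,0,0,0],[0,0.24,0,0,0],[0,0.28,0,0,0],[0,0.3,0,0,0],[0,0.3,0,0,0],[0,0.3,0,0,0],[0,0.3,0,0,0]])

```text
t: 9.73
tcp_pos: [0.4269, -0.3748, 0.2235]
tool_rot: [0.996, -0.086, -0.001, -0.001]
force: [0.4, -0.1, -0.7]
finger_gap: 0.001
```

```bash
python3 st.py|head -1; python3 ang.py scene top; python3 - <<'E'
from station import manip
import cv2
p,d=manip.snapshot("scene");cv2.imwrite("pics/s5.png",cv2.resize(p[130:290,140:340,::-1],None,fx=4,fy=3.75))
E
```

```text
9.73 [ 0.4269 -0.3748  0.2235] force [ 0.4 -0.1 -0.7] gap 0.001 toolx [ 0.985 -0.172 -0.001] z [-0.001  0.002 -1.   ]
scene clip 1 105 angle 0.022 meanz 0.0775
scene clip 2 90 angle -0.001 meanz 0.0772
scene clip 3 75 angle -0.007 meanz 0.0778
scene clip 4 88 angle 0.006 meanz 0.0778
top 1 hidden 4
top clip 2 57 angle 0.049 meanz 0.0764
top 3 hidden 0
top 4 hidden 0
```

View pics/s5.png

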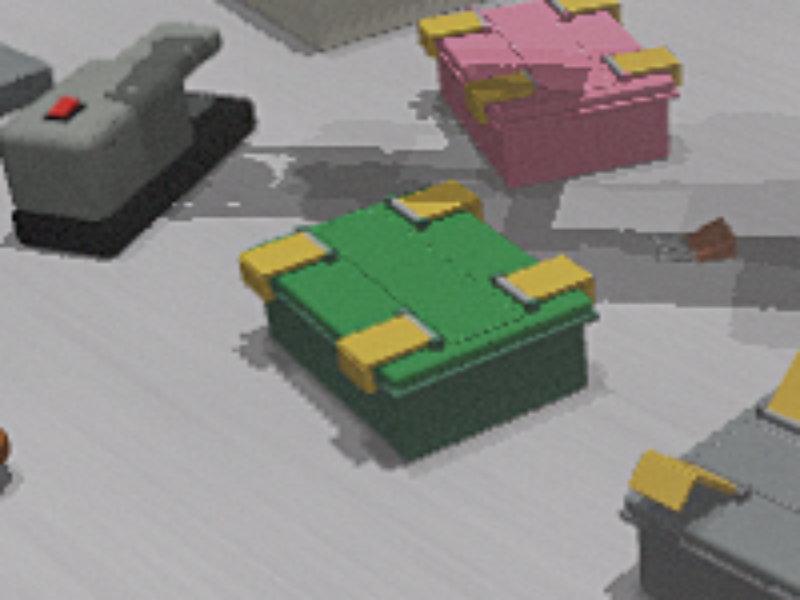

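All four green-box clips, at (285,255), (435,200), (550,278) and (390,345), lie flat. The arm is clear and the grey box is untouched.

```bash
python3 -c "
from station import manip
print(manip.sign_off())"
```

```text
the job is handed in; nothing more can be done
None
```

All four clips on the green box are pressed home, and I handed the job in at about 10 s of the 42 s allowed. I shut them in the order clip_2, clip_4 (diagonally across), clip_1, clip_3, using the closed fingertips.

- **Clip angles:** the last scene-camera depth check put all four within about 0.02 rad of shut, against the 0.12 limit. The top camera could see only clip_2, where it read 0.05 rad; the arm hid the other three.
- **Diagonal pair:** with clips 2 and 4 down and before I pressed clip_1, depth readings showed 2 and 4 near zero. Clips 1 and 3 still stood at about 0.5 rad.
- **Forces:** the wrist force read at the end of each press was 67 N at most, against the 120 N limit. It read near zero with the arm clear at the end.
- **Grey box:** the arm kept well away from it, and its clip visible in the final picture still stands open.

No check failed. On the clip_2 press the tool ended about 7 mm off sideways, but that clip still read shut in every later check.

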